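Set up a comb frame for its scale photograph

ROBOT

A 6-joint arm with a two-finger parallel gripper is mounted at the origin on the work surface. World frame = base frame: x ahead of the robot, y to its left, z up, the work surface at z = 0. Lengths are in m, angles in rad, forces in N, time in s.
With the tool pointing down it reaches from about 0.35 to 0.775 m from the base axis. Payload 7.3 kg.
Tool frame: the origin (TCP) lies on the centre line of the jaws, within the pads' length; the fingertips stand ahead of it and the grasp point (between the pads) lies 11 mm behind it (robot.nose_length is the z of the fingertips in the tool frame, in m); z points along the fingers, y is the line along which they close (so a half turn about z gives the same grasp; the last joint's range is limited). The gripper opens to 92 mm and grips with 3 to 60 N. Pads are 19 mm wide; open, the fingers measure 130 mm over their backs; the gripper's body (75 mm by 190 mm) begins 47 mm behind the grasp point.
Start: joints at [-1.467, 0.342, 1.524, -0, 1.275, -0.146], TCP at [0.13, -0.509, 0.235] pointing down, gripper open.
Joint ranges: [-2.53, 2.53], [-0.77, 2.02], [0.04, 2.7], [-1, 4.14], [0.28, 2.66], [-3.11, 3.11]. Speed limits (rad/s): [2.57, 2.57, 3.14, 3.14, 3.14, 3.14].

INTERFACE

Orientations are given as [roll, pitch, yaw] about the fixed x, y, z axes, in that order (R = Rz(yaw) Ry(pitch) Rx(roll)).
In Python, from cell import robot, cams gives the robot as it stands. The module is installed in compiled form; this text tells all that it offers.
- The arm moves only by the tool carry_out, never from a script. Its argument "deltas" is a list of rows, each a list of 7 numbers: the shift along the tool's x, y, z in cm, then the turn, a rotation vector about the tool's x, y, z in rad, then the opening, from 0 (shut) to 1 (fully open). A call has exactly 8 rows; each row shifts and turns the commanded pose from where the row before left it, along the tool's axes as they then stand; what a row does not reach is not made up. A row lasts 1/12 s, in which the tool goes at most 41.7 mm and 7.16 degrees, less where a joint would pass 70% of its speed; a pose out of reach is approached as far as the arm can. A call is refused whole if a number of a shift passes 4.17 or a number of a turn 0.125, either way. A call with a gripper value outside its range is refused whole. The fingers move at their own pace and stop on an object; "force" is the grip in N (left out, the last holds). Time passes only in rows, so rows that do not move let the fingers close, or fill a call up. It gives the time, the measured TCP pose, the force, the opening and the grip force at its end, in the units of the state.
- robot.observe(): the state, without advancing time (a new reading comes with each control period).
- cams.read_camera(name): name is "side" or "top"; returns a dict with "image" (384x512x3 uint8, blue, green, red), "depth" (384x512 float32, m along the optical axis (not along the pixel's ray), 0 where there is no reading), "fx", "fy", "cx", "cy" (pixels), "world_to_cam" (4x4, takes a point from world to camera coordinates). Camera axes: x right, y up, looking along -z (the intrinsics and any distortion apply to the point x, -y, -z); pixel columns grow to the right and rows downward; lengths in m; the calibration is good to about 2 mm. A picture is of the moment at which its call begins.
- robot.hand_in(): hands the job in; it is judged then, once.
The state is a dict: "time": time; "qpos": joint angles; "qvel": joint speeds; "joint_efforts": joint torques, N m; "tool_pos": TCP position; "tool_rot": TCP orientation; "contact_force": force on the tool from outside, world axes, zero at the start; "torque": the same for the moment, N m; "opening": finger opening in m; "grip_force": force on a finger pad.
Only numpy, scipy, OpenCV 4.12 (cv2) and the standard library are available. Lean on these libraries where they do the work, as an engineer would, in place of code of your own. Each camera call takes 0.05 s, during which the arm holds its last target. There are 200 camera calls.

TASK

Get the comb frame ready to be photographed: lay the aluminium rule flat on the copy stand's board with its graduated edge flush against the outer face of the frame's bottom bar, the rule reaching past both ends of that bar, without pushing hard or shifting the frame. Also swing the folded camera arm up and over past its balance point, so that it stands open over the frame against its stop on its own. Leave the other things on the bench where they are.

Things in the scene. Friction and masses are not known exactly. Their poses are not given: they have to be found in the camera images.
- copy_stand: Copy stand, fixed: grey board 220 (x) by 290 (y) mm, 12 mm thick, origin at the centre of its underside, z up. Fences 12 mm tall: one along the far (+x) edge, a short one at the far right (-y) corner; the frame sits in that corner. About 90 mm of board before the frame (to -x) is free: the rule goes there. On the left (+y) edge a hinge plinth, 56 mm tall, carries the camera arm.
- stand_hinge (a point): Centre of the camera arm's hinge, at x = +40, y = +180, z = 34 mm in the copy stand's frame; the axis is the stand's x. The arm: a square aluminium column, 20 mm thick, 180 mm long from the hinge; at its end a rail, 77 degrees from the column, carries the camera head. Folded, the column lies level, pointing to the stand's +y, and the rail stands up.
- camera_arm (a joint): Angle of the camera arm: 0 folded, 1.80 rad open against a rigid stop, where the column leans over the board past upright and the rail is level, pointing to the stand's -y. Lifting swings the head up and over towards the board. 0.3 kg, lightly damped, hardly any friction: let go below about 1.4 rad it falls shut, beyond that it falls open by its own weight and stays.
- camera_head (a point): Centre of the black camera head: 28 mm wide along the hinge axis, 36 mm along its rail, 26 mm thick. Folded, it is 195 mm out along the column and 63 mm up from the hinge centre (97 mm up); open, it is at y = +74 mm of the stand, 209 mm above the bench. Its flat sides face along the stand's x: it can be pinched across them from above, and turns between the fingers as the arm swings.
- frame: Mini hive frame of pale wood filled with comb, lying flat on the board against the fences, loose, 0.32 kg; axes parallel to the stand's, origin at the centre of its underside, z up. The top bar (220 mm, with lugs, 22 mm tall as it lies) is at +x by the far fence. The bottom bar (170 mm long, 20 mm tall as it lies) is at -x; its straight outer face is at x = -57.5 mm, y = -85 to +85 mm.
- rule: Aluminium safety rule, loose, flat on the bench to the right, 0.11 to 0.22 kg: plate 200 (y) x 50 (x) x 4 mm, origin at the centre of its underside, z up. A gripping rib, 12 mm wide, runs the full length at x = -13 mm, its top 20 mm above the underside, nearer the plain back edge. The other long edge (x = +25 mm) is graduated, with black ticks. A black dot near the -y end.
- rib_mid (a point): Middle of the rule's rib, 12 mm above the rule's underside: the place to grip, across the rib.
- edge_left (a point): The +y end of the rule's graduated edge, at its underside (rule frame x = +25, y = +100, z = 0 mm).
- edge_right (a point): The -y end of the rule's graduated edge, at its underside (rule frame x = +25, y = -100, z = 0 mm).
- pollen_jar: glass jar of yellow pollen with a metal cap, 68 mm across, 100 mm tall; a bystander, origin under its middle
- wash_bottle: white wash bottle with a blue cap and bent spout, 64 mm across, 205 mm tall; a bystander, origin under its middle
- hive_tool: flat steel hive tool, about 190 x 42 x 4 mm, one end widened and the other bent up; a bystander, not the rule, origin under its middle
- bee_brush: wooden bee brush lying flat, about 220 x 52 x 14 mm; a bystander, origin under its middle
- petri_dish: closed round culture dish, 91 mm across, 17 mm tall; a bystander, origin under its middle
- loupe: black hand lens, about 140 x 58 x 12 mm, lying flat; a bystander, origin under its middle
- queen_cage: small wooden queen cage, 75 x 34 x 16 mm, three round windows; a bystander, origin under its middle
Not all that is in view belongs to the job. What is shaped like the rule but purple is not meant.

How it is judged:
At the end, for the whole second after the job is handed in: Rule flat on the board, rib up; both ends of its graduated edge within 2 mm of the line of the bottom bar's outer face; all 170 mm of the bar covered. Frame flat, within 6 mm of where it began. Camera arm open beyond 1.74 rad. All at rest (x of edge_left in the frame of frame between -0.06 and -0.0555 m and z of edge_left in the frame of frame between -0.002 and 0.002 m and x of edge_right in the frame of frame between -0.06 and -0.0555 m and z of edge_right in the frame of frame between -0.002 and 0.002 m and y of edge_left in the frame of frame above 0.085 m and y of edge_right in the frame of frame below -0.085 m and z of rib_mid in the frame of frame between 0.009 and 0.015 m and x of frame in the frame of copy_stand above 0.034 m and distance of frame from where it was at the start of the episode below 0.006 m and angle between frame's own z axis and vertical below 0.03 rad and value of joint camera_arm above 1.74 rad and velocity of joint camera_arm below 0.05 rad/s and linear speed of each of rule, frame below 0.01 m/s); the robot touches nothing.
It fails at once if another thing on the bench was shifted by more than 20 mm (distance of any of pollen_jar, wash_bottle, hive_tool, bee_brush, petri_dish, loupe, queen_cage from where it was at the start of the episode above 0.02 m).
It fails at once if the frame was knocked by more than 15 mm (distance of frame from where it was at the start of the episode above 0.015 m).
It fails at once if the rule was rammed against the frame (over 40 N) (contact force between rule and frame above 40 N).
It also fails if it takes over 72 s, if anything falls off the work surface, if the arm or the gripper's body presses on something with over 40 N, if the wrist force passes 120 N, or if a joint passes its speed limit or range.

## Working session

There is one attempt and no reset: what is moved stays moved. The work goes in short steps, Python scripts to look and compute and a tool call to move; the robot and the scene stay as the last step left them, time stands still between calls to the robot, and variables do not carry over. Pictures are saved under pics/ and viewed, at most 13 in all, crops included, and the job is handed in when it is done.

Besides the shell and the picture viewer there is one more tool, called after "Request:" in YAML: its name, and indented under it one key for each argument. carry_out: Moves the arm, as the interface text tells. Its arguments: {"type":"object","properties":{"deltas":{"type":"array","items":{"type":"array","items":{"type":"number"}}},"force":{"type":"number"}},"required":["deltas"]}

```bash
mkdir -p pics; python3 - <<'E'
from cell import robot,cams
import cv2,numpy as np
for n in("top","side"):
    c=cams.read_camera(n);cv2.imwrite(f"pics/{n}0.png",c["image"]);np.savez(f"{n}0.npz",**c)
    print(n,c["fx"],c["fy"],c["cx"],c["cy"],c.keys());print(np.round(c["world_to_cam"],4))
print(robot.observe(),robot.nose_length)
E
```

```text
top 437.4690068961537 437.4690068961537 255.55108625991252 189.76511284802555 dict_keys(['image', 'depth', 'fx', 'fy', 'cx', 'cy', 'world_to_cam'])
[[ 0.0153 -0.9998  0.0092 -0.0498]
 [ 0.9972  0.0159  0.0735 -0.5516]
 [-0.0736  0.008   0.9973 -1.4791]
 [ 0.      0.      0.      1.    ]]
side 477.9522526707291 477.9522526707291 263.68471340733987 188.24778327731332 dict_keys(['image', 'depth', 'fx', 'fy', 'cx', 'cy', 'world_to_cam'])
[[-8.2220e-01 -5.6920e-01 -4.0000e-04  4.1230e-01]
 [ 2.9820e-01 -4.3130e-01  8.5150e-01 -2.6580e-01]
 [-4.8480e-01  7.0000e-01  5.2440e-01 -1.1506e+00]
 [ 0.0000e+00  0.0000e+00  0.0000e+00  1.0000e+00]]
{'time': 0.1, 'qpos': array([-1.46697294e+00,  3.42682166e-01,  1.52488834e+00,  1.66736893e-05,
        1.27538334e+00, -1.46000464e-01]), 'qvel': array([-0.00116395, -0.00086457, -0.00139763,  0.00025293,  0.00024898,
       -0.0002227 ]), 'joint_efforts': array([ 9.82642814e-04, -4.32003880e+01, -2.44694638e+01,  7.19205779e-02,
        5.26048732e-02, -4.66094934e-05]), 'tool_pos': array([ 0.12978897, -0.50836237,  0.2341109 ]), 'tool_rot': array([-3.14024827e+00, -2.13803795e-04,  2.49818841e-01]), 'contact_force': array([-0.76365142, -0.48960922, -0.70403924]), 'torque': array([-0.00268426,  0.01924888, -0.0511455 ]), 'grip_force': 0.0, 'opening': 0.09191641858274308} 0.008
```

View pics/top0.png

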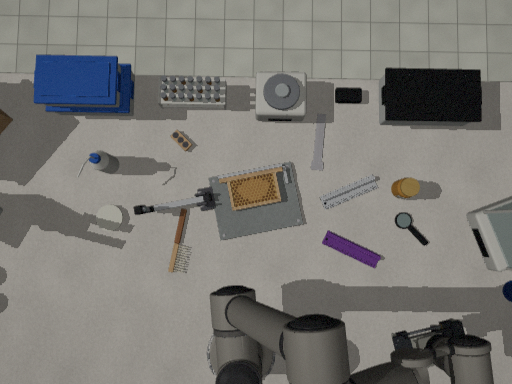

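View pics/side0.png

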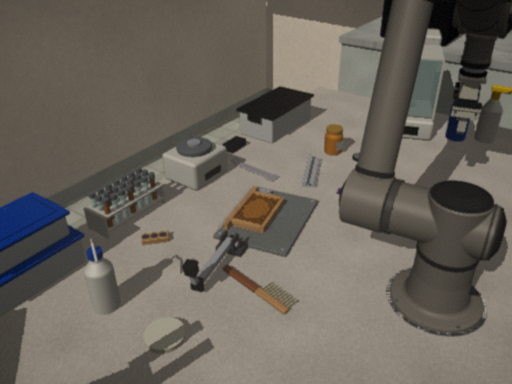

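The top view shows the stand at about (257,200), the folded arm reaching left to the head at (140,210), and the rule from (321,201) to (378,179). The purple decoy is at (350,249). The side view shows the same layout. Next I'll zoom in and measure.

```bash
cat > h.py <<'E'
import numpy as np,cv2
def load(n): return dict(np.load(n))
def ray(c,u,v):
    W=c["world_to_cam"];R=W[:3,:3];t=W[:3,3]
    d=R.T@np.array([(u-c["cx"])/c["fx"],-(v-c["cy"])/c["fy"],-1.]);return -R.T@t,d
def onz(c,u,v,z):
    o,d=ray(c,u,v);return o+d*(z-o[2])/d[2]
def proj(c,p):
    q=c["world_to_cam"][:3,:3]@np.array(p)+c["world_to_cam"][:3,3]
    return np.array([c["cx"]+c["fx"]*q[0]/-q[2],c["cy"]-c["fy"]*q[1]/-q[2]])
def cloud(c):
    v,u=np.mgrid[:384,:512];D=c["depth"]
    P=np.stack([(u-c["cx"])/c["fx"]*D,-(v-c["cy"])/c["fy"]*D,-D],-1)
    W=c["world_to_cam"];return (P-W[:3,3])@W[:3,:3]
def two(c1,p1,c2,p2):
    A=[];b=[]
    M=np.zeros((3,3));r=np.zeros(3)
    for c,p in((c1,p1),(c2,p2)):
        o,d=ray(c,*p);d/=np.linalg.norm(d);Q=np.eye(3)-np.outer(d,d);M+=Q;r+=Q@o
    return np.linalg.solve(M,r)
E
python3 - <<'E'
from h import *
t=load("top0.npz");s=load("side0.npz")
a=cv2.resize(t["image"][155:245,195:385],None,fx=4.2,fy=4.2,interpolation=cv2.INTER_CUBIC)
cv2.imwrite("pics/c_top.png",a)
b=cv2.resize(s["image"][145:300,170:330],None,fx=3.8,fy=3.8,interpolation=cv2.INTER_CUBIC)
cv2.imwrite("pics/c_side.png",b)
P=cloud(t)
for u,v in [(330,220),(257,225),(255,188),(350,190),(150,209),(140,210),(180,205),(405,188)]:print(u,v,np.round(P[v,u],3))
E
```

```text
330 220 [ 0.453 -0.3    0.006]
257 225 [ 0.432 -0.048  0.012]
255 188 [ 0.558 -0.039  0.03 ]
350 190 [ 0.558 -0.37   0.003]
150 209 [0.48  0.312 0.043]
140 210 [0.475 0.328 0.113]
180 205 [0.495 0.212 0.045]
405 188 [ 0.561 -0.53   0.093]
```

View pics/c_top.png

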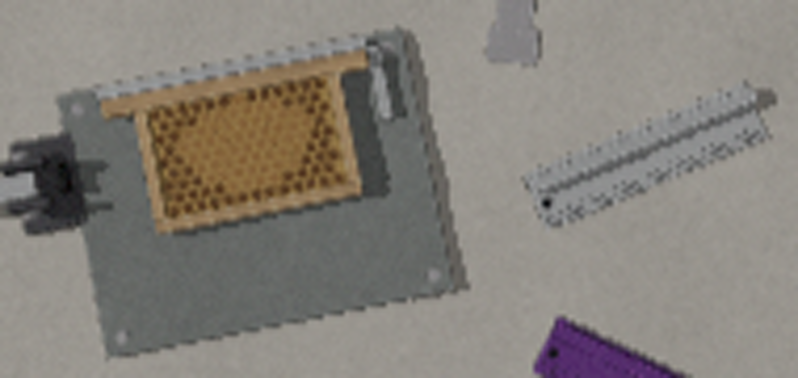

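View pics/c_side.png

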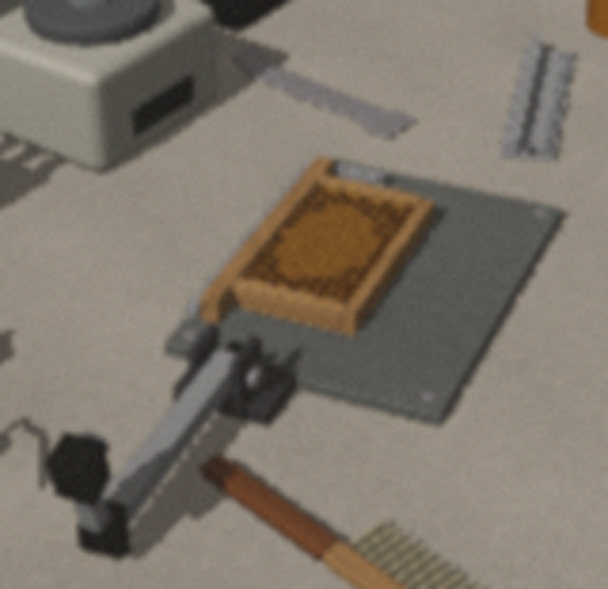

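The zooms give four facts:
- **Frame:** it is in the far-right corner of the board. The bottom bar's outer face runs in the crop from about (158,232) to (360,192).
- **Rule:** the dot is at (548,203), the left end. The rule's -y end therefore points to world +y and the graduated edge faces the robot, so it must be turned about half a turn.
- **Camera arm:** it is folded.
- **Head:** it is the upper black block.

Now the numbers.

```bash
python3 - <<'E'
from h import *
t=load("top0.npz");s=load("side0.npz")
P=cloud(t);Z=P[...,2]
hsv=cv2.cvtColor(t["image"],cv2.COLOR_BGR2HSV)
print("depth noise bench",Z[215:235,310:318].std(), np.median(Z[205:235,308:318]))
# frame: brown mask
m=((hsv[...,0]<25)&(hsv[...,1]>90)).astype(np.uint8);m[:, :205]=0;m[:,300:]=0;m[:160]=0;m[225:]=0
vs,us=np.nonzero(m);print("frame px",len(us),us.min(),us.max(),vs.min(),vs.max())
# bottom bar outer edge: subpixel per column from saturation drop
S=cv2.GaussianBlur(hsv[...,1].astype(float),(1,1),0);pts=[]
for u in range(236,277):
    col=S[:,u];v=max(np.nonzero(m[:,u])[0]);hi=col[v-2:v].mean();lo=col[v+3:v+6].mean();h=(hi+lo)/2
    for k in range(v-2,v+4):
        if col[k]>=h>col[k+1]: pts.append((u,k+(col[k]-h)/(col[k]-col[k+1])));break
pts=np.array(pts);W=np.array([onz(t,u,v,.032)[:2] for u,v in pts])
k=np.polyfit(W[:,1],W[:,0],1);r=W[:,0]-np.polyval(k,W[:,1]);k=np.polyfit(W[abs(r)<.003,1],W[abs(r)<.003,0],1)
print("bar line x=k y+c",k,"yaw",-np.arctan(k[0]),r.std(),"y range",W[:,1].min(),W[:,1].max())
# bottom-bar corners via row at bar
cnt=max(cv2.findContours(m,cv2.RETR_EXTERNAL,cv2.CHAIN_APPROX_NONE)[0],key=cv2.contourArea)[:,0]
WC=np.array([onz(t,u,v,.032)[:2] for u,v in cnt]);yw=-np.arctan(k[0])
ex=np.array([np.cos(yw),np.sin(yw)]);ey=np.array([-ex[1],ex[0]])
a=WC@ex;b=WC@ey;near=a<a.min()+.015
print("bar along ey",b[near].min(),b[near].max()," a min",a.min(),"a max",a.max(),"lugs",b.min(),b.max(), 'line a',(np.array([k[1],0])@ex))
# rule: rib by depth
roi=np.zeros(Z.shape,bool);roi[170:215,315:385]=1
rib=roi&(Z>.012);vs,us=np.nonzero(rib);print("rib px",len(us))
# bright mask
g=t["image"].min(-1).astype(int);print("bench grey",np.median(g[205:235,308:318]))
np.set_printoptions(linewidth=250)
print(g[178:208:2,318:384:3]);print(np.round(Z[178:208:2,318:384:3]*1000).astype(int))
E
```

```text
depth noise bench 0.0032885679777183443 -0.0006528955161890004
frame px 1617 209 281 167 209
bar line x=k y+c [-0.21367612  0.48746397] yaw 0.2105104284401461 0.000730947272645169 y range -0.11114575530830344 0.02413996759512589
bar along ey -0.23081072328779978 -0.06505321716241039  a min 0.4782138336672904 a max 0.5909614039900699 lugs -0.25584064113203997 -0.039769184498564834 line a 0.47670290197415793
rib px 210
bench grey 142.0
[[146 147 141 146 142 143 143 140 140 146 145 149 147 144 143 142 129 140 138  95  91 138]
 [146 146 144 143 145 145 147 143 142 144 144 142 145 147 146 136 140 147 117  91 128 143]
 [143 143 145 147 143 143 143 138 142 145 147 146 138 141 143 137 110  92 128 114 137 140]
 [143 145 145 144 144 143 141 140 143 143 146 141 133 137 147 105  97 140 144 141 140 144]
 [144 141 144 144 144 143 140 143 112 144 151 142 138 111  96 131 141 141  96 105 143 141]
 [146 143 144 142 141 142 140 142 125 138 137 123  95 132 140 143 142 137 101 126 130 139]
 [146 143 144 147 142 143 140 147 140 137 112  96 131 141 141 142  93 121 141 144 142 143]
 [145 138 143 141 136 135
[... 1699 characters left out ...]
    0   -3    7    1]
 [  -2    2   13   15   17    7    8    2    7    3   -4    1    4   -6   -6   -8   -1    5   -1    2    0   -1]
 [   2   15   19   18    5    7    4    1    4    4    4    0    2    0   -3   -2    1    2   -6    3    0    0]
 [  -1   11    3    5    1    8    5   -5    6    9   -1    4    1   -1   -3   -2   -2    4    0   -5   -2   -4]
 [   5   -1   -1    6   -5    6    4    5    2    1   -1    0 1516   -2    3    2   -1   -4   -4    1    2 1516]
 [  -1   -3    3    3    4   -2    4    1   -4    1    1    2   -3    3   -4   -1   -4   -3    0   -2   -4   -4]
 [   1 1516    4    2    3   -4   -3   -3    3    1    1    1    3   -1   -3   -2    3   -4    0   -4    5    2]]
```

```bash
python3 - <<'E'
from h import *
t=load("top0.npz");s=load("side0.npz")
P=cloud(t);Z=P[...,2]
roi=np.zeros(Z.shape,bool);roi[170:215,315:385]=1
rib=roi&(Z>.011)&(Z<.035)
n,l,st,_=cv2.connectedComponentsWithStats(rib.astype(np.uint8));i=1+np.argmax(st[1:,4]);vs,us=np.nonzero(l==i)
W=np.array([onz(t,u,v,.02)[:2] for u,v in zip(us,vs)])
c=W.mean(0);w,V=np.linalg.eigh(np.cov((W-c).T));d=V[:,1];
if d[1]>0:d=-d
p=(W-c)@d;q=(W-c)@V[:,0];print("rib n",len(W),c,"dir",d,"ext",p.min(),p.max(),np.percentile(p,[2,98]),q.std())
mid=c+d*(p.min()+p.max())/2;print("mid",mid,"rule yaw",np.arctan2(-d[0],d[1]))
# check dark shadow/rule outline: dot
e=np.array([np.cos(a:=np.arctan2(-d[0],d[1])),np.sin(a)])
for nm,x,y,z in(("L",25,100,4),("R",25,-100,4),("bL",-25,100,4),("bR",-25,-100,4)):
    w=mid+e*(x+13)/1000+d*y/1000;print(nm,proj(t,[*w,z/1000]),(proj(t,[*w,z/1000])-[195,155])*4.2)
# frame/target
yw=.2105;ex=np.array([np.cos(yw),np.sin(yw)]);ey=np.array([-ex[1],ex[0]])
tgt=ex*(.4767-.038)+ey*-.148;print("target rib mid",tgt,"bar mid",ex*.4767+ey*-.148)
# camera head
blk=(t["image"].max(-1)<60);
m=blk.copy();m[:, :125]=0;m[:,160:]=0;m[:195]=0;m[225:]=0
Hd=P[m];print("head hi pts",np.round(np.percentile(Hd[:,2],[5,50,90]),3),np.median(Hd[Hd[:,2]>.08],0),(Hd[:,2]>.08).sum())
M=m&(Z>.08);v,u=np.nonzero(M);print(u.min(),u.max(),v.min(),v.max())
fx=ex*(.4767+.0575)+ey*-.148;print("frame origin",fx)
H=fx+ex*(0)+ey*0
st=P[...,:2][(Z>.06)&(np.arange(512)[None]<160)&(np.arange(512)[None]>125)&(np.abs(np.arange(384)[:,None]-208)<15)]
print(len(st),st.mean(0),"in exy",st@ex.T if 0 else (st@ex).mean(),(st@ey).mean())
# predict head: stand origin ~ frame -(0.04?) along ex
ms=(s["image"].max(-1)<45);ms[:,:180]=0;ms[:,206:]=0;ms[:250]=0;ms[278:]=0
v,u=np.nonzero(ms);print("side head",u.mean(),v.mean(),u.min(),u.max(),v.min(),v.max())
E
```

```text
rib n 204 [ 0.56376166 -0.35555267] dir [ 0.39990606 -0.91655613] ext -0.09923305217328272 0.10089713132963679 [-0.09512743  0.09628744] 0.0035383881343636417
mid [ 0.5640944  -0.35631528] rule yaw -2.730178302426377
L [376.96474559 187.19732702] [764.25193149 135.2287735 ]
R [324.21993281 209.39733485] [542.72371781 228.46880635]
bL [371.17039029 173.99301726] [739.91563922  79.77067251]
bR [318.50926319 196.08191971] [518.7389054  172.54406279]
target rib mid [ 0.45994082 -0.05306725] bar mid [ 0.49710203 -0.0451272 ]
head hi pts [0.043 0.111 0.117] [0.47499447 0.33103611 0.11337097] 77
134 146 206 213
frame origin [ 0.55333281 -0.03311263]
115 [0.47647267 0.31681753] in exy 0.5321539534395885 0.2102658421651022
side head 190.43523316062175 268.0259067357513 183 197 260 277
```

Request:
carry_out:
  deltas:
    - [3.5,-0.3,0,0,0,0,0.45]
    - [3.5,-0.3,0,0,0,0,0.45]
    - [3.5,-0.3,0,0,0,0,0.45]
    - [3.5,-0.3,0,0,0,0,0.45]
    - [3.5,-0.3,0,0,0,0,0.45]
    - [3.5,-0.3,0,0,0,0,0.45]
    - [3.5,-0.3,0,0,0,0,0.45]
    - [3.5,-0.3,0,0,0,0,0.45]

```text
time: 0.77
tool_pos: [0.3966, -0.4152, 0.2344]
tool_rot: [-3.141, 0.0, 0.25]
contact_force: [0.7, -0.8, -0.1]
opening: 0.0442
grip_force: 0.0
```

Request:
carry_out:
  deltas:
    - [3.5,-0.3,0,0,0,0,0.45]
    - [3.5,-0.3,0,0,0,0,0.45]
    - [3.5,-0.3,0,0,0,0,0.45]
    - [3.5,-0.3,0,0,0,0,0.45]
    - [3.5,-0.3,0,0,0,0,0.45]
    - [0,0,0,0,0,0.12,0.45]
    - [0,0,0,0,0,0.12,0.45]
    - [0,0,0,0,0,0.12,0.45]

```text
time: 1.43
tool_pos: [0.5616, -0.3576, 0.2336]
tool_rot: [-3.141, 0.002, -0.114]
contact_force: [-0.0, -0.2, -0.5]
opening: 0.0411
grip_force: 0.0
```

Request:
carry_out:
  deltas:
    - [0,0,0,0,0,0.12,0.45]
    - [0,0,0,0,0,0.12,0.45]
    - [0,0,0,0,0,0.12,0.45]
    - [0,0,0,0,0,0.12,0.45]
    - [0,0,0,0,0,0.12,0.45]
    - [0,0,0,0,0,0.12,0.45]
    - [0,0,0,0,0,0.12,0.45]
    - [0,0,0,0,0,0.12,0.45]

```text
time: 2.1
tool_pos: [0.5609, -0.3583, 0.2341]
tool_rot: [3.141, 0.001, -1.076]
contact_force: [0.0, 0.5, 0.1]
opening: 0.0413
grip_force: 0.0
```

Request:
carry_out:
  deltas:
    - [0,-0.35,0,0,0,0.085,0.45]
    - [0,0,4,0,0,0,0.45]
    - [0,0,4,0,0,0,0.45]
    - [0,0,4,0,0,0,0.45]
    - [0,0,4,0,0,0,0.45]
    - [0,0,3,0,0,0,0.45]
    - [0,0,1,0,0,0,0.45]
    - [0,0,0,0,0,0,0.45]

```text
time: 2.77
tool_pos: [0.5624, -0.3555, 0.0312]
tool_rot: [3.138, 0.006, -1.155]
contact_force: [-1.3, -0.7, 0.8]
opening: 0.0416
grip_force: 0.0
```

```bash
python3 - <<'E'
from cell import robot,cams
import cv2,numpy as np
t=cams.read_camera("top")["image"][165:225,310:390];s=cams.read_camera("side")["image"][135:215,260:360]
a=cv2.resize(t,(480,360),interpolation=cv2.INTER_CUBIC);b=cv2.resize(s,(450,360),interpolation=cv2.INTER_CUBIC)[:,:310]
cv2.imwrite("pics/g1.png",np.hstack([a,b]))
E
```

```text
(no output)
```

View pics/g1.png

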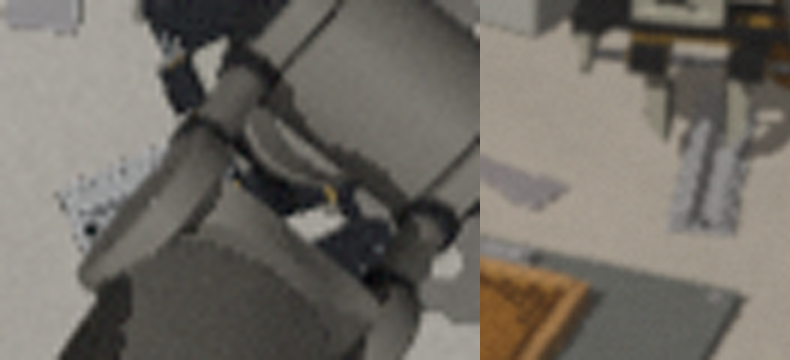

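In the side view (right half) the fingers straddle the rib, at about (665,120) and (735,110), with the rib between them near (705,150). I'll go down and close.

Request:
carry_out:
  deltas:
    - [0,0,0.8,0,0,0,0.45]
    - [0,0,0.7,0,0,0,0.45]
    - [0,0,0,0,0,0,0.45]
    - [0,0,0,0,0,0,0.05]
    - [0,0,0,0,0,0,0.05]
    - [0,0,0,0,0,0,0.05]
    - [0,0,0,0,0,0,0.05]
    - [0,0,0,0,0,0,0.05]
  force: 25

```text
time: 3.53
tool_pos: [0.564, -0.357, 0.02]
tool_rot: [3.141, -0.0, -1.155]
contact_force: [-2.6, -1.2, 1.7]
opening: 0.0124
grip_force: 1.3
```

Request:
carry_out:
  deltas:
    - [0,0,0,0,0,0,0.05]
    - [0,0,0,0,0,0,0.05]
    - [0,0,-1,0,0,0,0.05]
    - [0,0,-2,0,0,0,0.05]
    - [0,0,-3,0,0,0,0.05]
    - [0,0,-3,0,0,0,0.05]
    - [0,0,-3,0,0,0,0.05]
    - [0,0,0,0,0,0,0.05]

```text
time: 4.2
tool_pos: [0.5669, -0.3586, 0.1475]
tool_rot: [-3.136, -0.011, -1.155]
contact_force: [1.9, -0.1, -0.7]
opening: 0.0116
grip_force: 25.0
```

Request:
carry_out:
  deltas:
    - [-2.0,0,0,0,0,0,0.05]
    - [-3.5,0,0,0,0,0,0.05]
    - [-4,0,0,0,0,0,0.05]
    - [-4,0,0,0,0,0,0.05]
    - [-4,0,0,0,0,0,0.05]
    - [-4,0,0,0,0,0,0.05]
    - [-4,0,0,0,0,0,0.05]
    - [-4,0,0,0,0,0,0.05]

```text
time: 4.87
tool_pos: [0.4437, -0.0851, 0.1396]
tool_rot: [-3.142, 0.0, -1.156]
contact_force: [0.9, 0.6, -1.4]
opening: 0.0115
grip_force: 25.0
```

Request:
carry_out:
  deltas:
    - [-2.0,0,0,0,0,0,0.05]
    - [-1,0,0,0,0,0,0.05]
    - [0,0,0,0,0,-0.1,0.05]
    - [0,0,0,0,0,-0.12,0.05]
    - [0,0,0,0,0,-0.12,0.05]
    - [0,0,0,0,0,-0.12,0.05]
    - [0,0,0,0,0,-0.12,0.05]
    - [0,0,0,0,0,-0.12,0.05]

```text
time: 5.53
tool_pos: [0.4335, -0.0601, 0.1397]
tool_rot: [3.142, -0.001, -0.45]
contact_force: [-0.5, -0.5, -1.9]
opening: 0.0116
grip_force: 25.0
```

Request:
carry_out:
  deltas:
    - [0,0,0,0,0,-0.12,0.05]
    - [0,0,0,0,0,-0.12,0.05]
    - [0,0,0,0,0,-0.12,0.05]
    - [0,0,0,0,0,-0.12,0.05]
    - [0,0,0,0,0,-0.12,0.05]
    - [0,0,0,0,0,-0.12,0.05]
    - [0,0,0,0,0,-0.12,0.05]
    - [0,0,0,0,0,-0.12,0.05]

```text
time: 6.2
tool_pos: [0.4334, -0.0601, 0.1397]
tool_rot: [3.141, -0.0, 0.51]
contact_force: [0.5, 0.2, -1.8]
opening: 0.0116
grip_force: 25.0
```

Request:
carry_out:
  deltas:
    - [0,0,0,0,0,-0.12,0.05]
    - [0,0,0,0,0,-0.12,0.05]
    - [0,0,0,0,0,-0.12,0.05]
    - [0,0,0,0,0,-0.12,0.05]
    - [0,0,0,0,0,-0.12,0.05]
    - [0,0,0,0,0,-0.12,0.05]
    - [0,0,0,0,0,-0.12,0.05]
    - [0,0,0,0,0,-0.12,0.05]

```text
time: 6.87
tool_pos: [0.4334, -0.0601, 0.1397]
tool_rot: [3.141, 0.0, 1.47]
contact_force: [0.2, -0.2, -2.1]
opening: 0.0118
grip_force: 25.0
```

Request:
carry_out:
  deltas:
    - [0,0,0,0,0,-0.104,0.05]
    - [0,0,0,0,0,-0.104,0.05]
    - [0,0,0,0,0,-0.104,0.05]
    - [0,0,2.5,0,0,0,0.05]
    - [0,0,3,0,0,0,0.05]
    - [0,0,2.5,0,0,0,0.05]
    - [0,0,1,0,0,0,0.05]
    - [0,0,0,0,0,0,0.05]

```text
time: 7.53
tool_pos: [0.4318, -0.0596, 0.0475]
tool_rot: [-3.138, -0.002, 1.776]
contact_force: [-0.7, -0.1, -1.7]
opening: 0.0119
grip_force: 25.0
```

```bash
python3 - <<'E'
from cell import robot,cams
import cv2,numpy as np
t=cams.read_camera("top");s=cams.read_camera("side");np.savez("top1.npz",**t);np.savez("side1.npz",**s)
a=cv2.resize(t["image"][160:245,200:310],(400,309),interpolation=cv2.INTER_CUBIC);b=cv2.resize(s["image"][170:260,210:325],(395,309),interpolation=cv2.INTER_CUBIC)
cv2.imwrite("pics/p1.png",np.hstack([a,b]));o=robot.observe();print(o["tool_pos"],o["tool_rot"])
E
```

```text
[ 0.43338116 -0.0599116   0.04973437] [-3.14150509e+00  6.29375659e-05  1.77635466e+00]
```

View pics/p1.png

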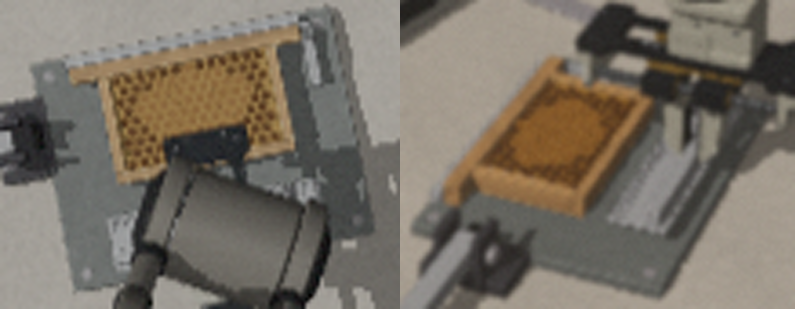

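```bash
python3 - <<'E'
from h import *
t=load("top1.npz");s=load("side1.npz");yw=.2105;ex=np.array([np.cos(yw),np.sin(yw)]);ey=np.array([-ex[1],ex[0]])
tool=np.array([.4334,-.0599]);print("tool a,b",tool@ex,tool@ey,"bar mid b -.148, a .4767")
for nm,p in(("L",(108,237)),("R",(318,190))):
    w=onz(t,200+p[0]/3.636,160+p[1]/3.636,.034)[:2];print(nm,w@ex,w@ey)
c=cv2.resize(t["image"][195:240,215:300],None,fx=9,fy=9,interpolation=cv2.INTER_NEAREST);cv2.imwrite("pics/p2.png",c)
E
```

```text
tool a,b 0.4113173337335943 -0.14913624968560454 bar mid b -.148, a .4767
L 0.42990284390484607 -0.046500589185609065
R 0.4348068577032294 -0.2465531376442979
```

View pics/p2.png

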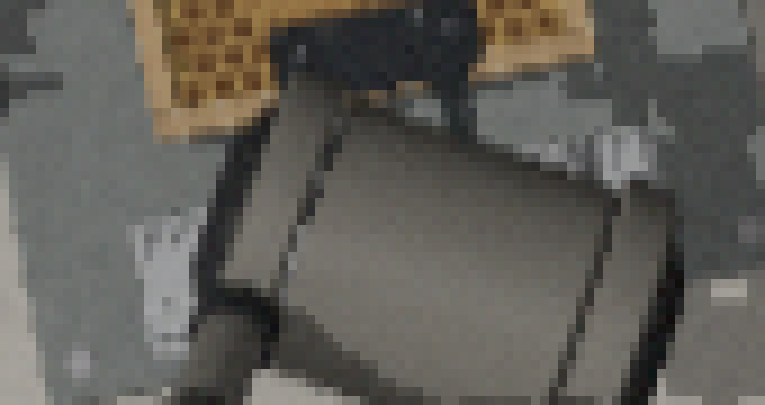

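Both rule ends are visible beside the wrist in this crop, left at (135,220) and right at (650,130). The rule is parallel to the bar and centred within 2 mm. I'll lower it now.

Request:
carry_out:
  deltas:
    - [0,0,0.7,0,0,0,0.05]
    - [0,0,0.6,0,0,0,0.05]
    - [0,0,0.1,0,0,0,0.05]
    - [0,0,0.1,0,0,0,0.05]
    - [0,0,0,0,0,0,0.05]
    - [0,0,0,0,0,0,0.05]
    - [0,0,0,0,0,0,0.05]
    - [0,0,0,0,0,0,0.05]

```text
time: 8.3
tool_pos: [0.433, -0.0595, 0.0349]
tool_rot: [3.141, 0.0, 1.777]
contact_force: [-0.4, 0.2, -2.0]
opening: 0.0113
grip_force: 25.0
```

Request:
carry_out:
  deltas:
    - [0,0,0.1,0,0,0,0.05]
    - [0,0,0.05,0,0,0,0.05]
    - [0,0,0,0,0,0,0.05]
    - [0,0,0,0,0,0,0.05]
    - [0,0,0,0,0,0,0.05]
    - [0,0,0,0,0,0,0.05]
    - [0,0,0,0,0,0,0.05]
    - [0,0,0,0,0,0,0.05]

```text
time: 8.97
tool_pos: [0.4329, -0.0595, 0.0332]
tool_rot: [-3.142, 0.0, 1.777]
contact_force: [-0.3, 0.2, -2.5]
opening: 0.0117
grip_force: 25.0
```

Request:
carry_out:
  deltas:
    - [0,0,0.1,0,0,0,0.05]
    - [0,0,0,0,0,0,0.05]
    - [0,0,0,0,0,0,0.05]
    - [0,0,0,0,0,0,0.05]
    - [0,0,0,0,0,0,0.05]
    - [0,0,0,0,0,0,0.05]
    - [0,0,0,0,0,0,0.05]
    - [0,0,0,0,0,0,0.05]

```text
time: 9.63
tool_pos: [0.4329, -0.0595, 0.0322]
tool_rot: [3.142, 0.0, 1.777]
contact_force: [-0.0, -0.5, -1.8]
opening: 0.012
grip_force: 25.0
```

Request:
carry_out:
  deltas:
    - [0,0,0.1,0,0,0,0.05]
    - [0,0,0,0,0,0,0.05]
    - [0,0,0,0,0,0,0.05]
    - [0,0,0,0,0,0,0.05]
    - [0,0,0,0,0,0,0.05]
    - [0,0,0,0,0,0,0.05]
    - [0,0,0,0,0,0,0.05]
    - [0,0,0,0,0,0,0.05]

```text
time: 10.3
tool_pos: [0.433, -0.0595, 0.032]
tool_rot: [3.141, 0.0, 1.777]
contact_force: [-3.1, 0.8, 9.0]
opening: 0.012
grip_force: 25.0
```

Request:
carry_out:
  deltas:
    - [0,0,-0.08,0,0,-0.004,0.05]
    - [0,0.4,0,0,0,0,0.05]
    - [0,0.6,0,0,0,0,0.05]
    - [0,0.5,0,0,0,0,0.05]
    - [0,0.3,0,0,0,0,0.05]
    - [0,0.2,0,0,0,0,0.05]
    - [0,0,0,0,0,0,0.05]
    - [0,0,0,0,0,0,0.05]
  force: 14

```text
time: 10.97
tool_pos: [0.4528, -0.0552, 0.032]
tool_rot: [3.141, 0.0, 1.781]
contact_force: [-1.0, -0.6, 0.6]
opening: 0.0116
grip_force: 14.0
```

Request:
carry_out:
  deltas:
    - [0,0.1,0,0,0,0,0.05]
    - [0,0,0,0,0,0,0.05]
    - [0,0.1,0,0,0,0,0.05]
    - [0,0,0,0,0,0,0.05]
    - [0,0.05,0,0,0,0,0.05]
    - [0,0,0,0,0,0,0.05]
    - [0,0.05,0,0,0,0,0.05]
    - [0,0,0,0,0,0,0.05]

```text
time: 11.63
tool_pos: [0.4555, -0.0546, 0.032]
tool_rot: [3.141, 0.0, 1.781]
contact_force: [-3.3, -0.9, 2.7]
opening: 0.0116
grip_force: 14.0
```

Request:
carry_out:
  deltas:
    - [0,0.05,-0.02,0,0,0,0.05]
    - [0,0,0,0,0,0,0.05]
    - [0,0.05,0,0,0,0,0.05]
    - [0,0,0,0,0,0,0.05]
    - [0,0.05,0,0,0,0,0.05]
    - [0,0,0,0,0,0,0.05]
    - [0,0,0,0,0,0,0.05]
    - [0,0,0,0,0,0,0.05]

```text
time: 12.3
tool_pos: [0.4569, -0.0543, 0.0322]
tool_rot: [3.142, 0.0, 1.781]
contact_force: [1.1, 0.7, -1.9]
opening: 0.0115
grip_force: 14.0
```

Request:
carry_out:
  deltas:
    - [0,0.05,0,0,0,0,0.05]
    - [0,0,0,0,0,0,0.05]
    - [0,0.05,0,0,0,0,0.05]
    - [0,0,0,0,0,0,0.05]
    - [0,0,0,0,0,0,0.05]
    - [0,0,0,0,0,0,0.05]
    - [0,0,0,0,0,0,0.05]
    - [0,0,0,0,0,0,0.05]

```text
time: 12.97
tool_pos: [0.4578, -0.0541, 0.0322]
tool_rot: [-3.142, 0.0, 1.781]
contact_force: [-0.4, 0.3, -2.1]
opening: 0.0117
grip_force: 14.0
```

Request:
carry_out:
  deltas:
    - [0,0.05,0,0,0,0,0.05]
    - [0,0,0,0,0,0,0.05]
    - [0,0.05,0,0,0,0,0.05]
    - [0,0,0,0,0,0,0.05]
    - [0,0.03,0,0,0,0,0.05]
    - [0,0,0,0,0,0,0.05]
    - [0,0,0,0,0,0,0.05]
    - [0,0,0,0,0,0,0.05]

```text
time: 13.63
tool_pos: [0.4591, -0.0539, 0.0322]
tool_rot: [-3.142, 0.0, 1.781]
contact_force: [-0.1, -0.1, -1.8]
opening: 0.0118
grip_force: 14.0
```

Request:
carry_out:
  deltas:
    - [0,0.05,0,0,0,0,0.05]
    - [0,0,0,0,0,0,0.05]
    - [0,0.05,0,0,0,0,0.05]
    - [0,0,0,0,0,0,0.05]
    - [0,0,0,0,0,0,0.05]
    - [0,0,0,0,0,0,0.05]
    - [0,0,0,0,0,0,0.05]
    - [0,0,0,0,0,0,0.05]

```text
time: 14.3
tool_pos: [0.4601, -0.0537, 0.0322]
tool_rot: [-3.142, 0.0, 1.781]
contact_force: [0.8, -0.0, -2.3]
opening: 0.0119
grip_force: 14.0
```

Request:
carry_out:
  deltas:
    - [0,0.05,0,0,0,0,0.05]
    - [0,0,0,0,0,0,0.05]
    - [0,0.03,0,0,0,0,0.05]
    - [0,0,0,0,0,0,0.05]
    - [0,0,0,0,0,0,0.05]
    - [0,0,0,0,0,0,0.05]
    - [0,0,0,0,0,0,0.05]
    - [0,0,0,0,0,0,0.05]

```text
time: 14.97
tool_pos: [0.4607, -0.0535, 0.0322]
tool_rot: [-3.141, 0.0, 1.781]
contact_force: [-1.7, -1.0, -1.3]
opening: 0.0117
grip_force: 14.0
```

Request:
carry_out:
  deltas:
    - [0,0.05,0,0,0,0,0.05]
    - [0,0,0,0,0,0,0.05]
    - [0,0.03,0,0,0,0,0.05]
    - [0,0,0,0,0,0,0.05]
    - [0,0,0,0,0,0,0.05]
    - [0,0,0,0,0,0,0.05]
    - [0,0,0,0,0,0,0.05]
    - [0,0,0,0,0,0,0.05]

```text
time: 15.63
tool_pos: [0.4616, -0.0533, 0.0322]
tool_rot: [-3.142, -0.0, 1.781]
contact_force: [-3.8, -0.2, -1.6]
opening: 0.0122
grip_force: 14.0
```

Request:
carry_out:
  deltas:
    - [0,0.04,0,0,0,0,0.05]
    - [0,0,0,0,0,0,0.05]
    - [0,0,0,0,0,0,0.05]
    - [0,0,0,0,0,0,0.05]
    - [0,0,0,0,0,0,0.05]
    - [0,0,0,0,0,0,0.05]
    - [0,0,0,0,0,0,0.05]
    - [0,0,0,0,0,0,0.05]

```text
time: 16.3
tool_pos: [0.4622, -0.0532, 0.0322]
tool_rot: [3.141, 0.0, 1.781]
contact_force: [-1.5, 1.3, -1.3]
opening: 0.0118
grip_force: 14.0
```

```bash
python3 - <<'E'
from cell import robot
o=robot.observe();print(o["contact_force"],o["torque"],o["tool_pos"])
E
```

```text
[-1.53742925  1.25935717 -1.31880156] [0.03951024 0.24544506 0.0248013 ] [ 0.46215114 -0.05323841  0.03220925]
```

```bash
python3 - <<'E'
from cell import robot,cams
from h import *
t=cams.read_camera("top");s=cams.read_camera("side");np.savez("top2.npz",**t);np.savez("side2.npz",**s)
# frame motion: optical shift of static top-bar/comb region between shots, side and top
for n,r in(("top",(172,195,226,282)),("side",(180,232,222,270))):
    A=load(n+"0.npz")["image"];B=load(n+"2.npz")["image"];y0,y1,x0,x1=r
    T=cv2.cvtColor(A,cv2.COLOR_BGR2GRAY)[y0:y1,x0:x1].astype(np.float32);U=cv2.cvtColor(B,cv2.COLOR_BGR2GRAY)[y0:y1,x0:x1].astype(np.float32)
    print(n,cv2.phaseCorrelate(T,U,cv2.createHanningWindow(T.shape[::-1],cv2.CV_32F)))
a=cv2.resize(t["image"][175:235,215:305],(495,330),interpolation=cv2.INTER_NEAREST);b=cv2.resize(s["image"][170:230,240:295],(302,330),interpolation=cv2.INTER_CUBIC)
cv2.imwrite("pics/q1.png",np.hstack([a,b]))
E
```

```text
top ((0.12093114548771666, 0.4037594183698978), 0.47316610912481943)
side ((-0.7560243507432851, 0.009145143876899908), 0.7487017214298248)
```

View pics/q1.png

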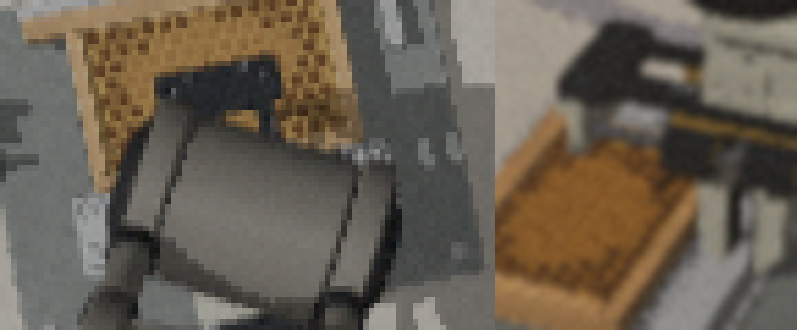

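Request:
carry_out:
  deltas:
    - [0,0.04,0,0,0,0,0.05]
    - [0,0,0,0,0,0,0.05]
    - [0,0,0,0,0,0,0.05]
    - [0,0,0,0,0,0,0.05]
    - [0,0,0,0,0,0,0.05]
    - [0,0,0,0,0,0,0.05]
    - [0,0,0,0,0,0,0.05]
    - [0,0,0,0,0,0,0.05]

```text
time: 17.07
tool_pos: [0.4622, -0.0532, 0.0322]
tool_rot: [-3.141, -0.0, 1.781]
contact_force: [-5.3, -2.4, -0.9]
opening: 0.0119
grip_force: 14.0
```

Request:
carry_out:
  deltas:
    - [0,0.05,0,0,0,0,0.05]
    - [0,0,0,0,0,0,0.05]
    - [0,0,0,0,0,0,0.05]
    - [0,0,0,0,0,0,0.05]
    - [0,0,0,0,0,0,0.05]
    - [0,0,0,0,0,0,0.05]
    - [0,0,0,0,0,0,0.05]
    - [0,0,0,0,0,0,0.05]

```text
time: 17.73
tool_pos: [0.4622, -0.0532, 0.0321]
tool_rot: [-3.14, -0.0, 1.781]
contact_force: [-5.6, -3.6, 0.4]
opening: 0.0118
grip_force: 14.0
```

Request:
carry_out:
  deltas:
    - [0,0,0.05,0,0,0,0.05]
    - [0,0,0,0,0,0,0.05]
    - [0,-0.04,0,0,0,0,0.05]
    - [0,0,0,0,0,0,0.05]
    - [0,0,0,0,0,0,0.05]
    - [0,0,0,0,0,0,0.35]
    - [0,0,0,0,0,0,0.35]
    - [0,0,0,0,0,0,0.35]

```text
time: 18.4
tool_pos: [0.4639, -0.0533, 0.0321]
tool_rot: [3.139, 0.001, 1.781]
contact_force: [0.3, -0.1, 0.7]
opening: 0.0275
grip_force: 0.0
```

Request:
carry_out:
  deltas:
    - [0,0,0,0,0,0,0.35]
    - [0,0,-0.5,0,0,0,0.35]
    - [0,0,-2,0,0,0,0.35]
    - [0,0,-3,0,0,0,0.35]
    - [0,0,-4,0,0,0,0.5]
    - [0,0,-4,0,0,0,0.5]
    - [0,0,-4,0,0,0,0.5]
    - [0,0,0,0,0,0,0.5]

```text
time: 19.07
tool_pos: [0.4663, -0.054, 0.2145]
tool_rot: [3.129, 0.007, 1.781]
contact_force: [1.4, -0.2, 1.1]
opening: 0.0457
grip_force: 0.0
```

```bash
python3 - <<'E'
from h import *
t=load("top0.npz");s=load("side0.npz");yw=.2105;ex=np.array([np.cos(yw),np.sin(yw)]);ey=np.array([-ex[1],ex[0]])
P=cloud(t);Z=P[...,2];m=np.zeros(Z.shape,bool);m[198:222,125:165]=1;m&=(Z>.09)&(Z<.14)
v,u=np.nonzero(m);print(len(u),u.min(),u.max(),v.min(),v.max(),np.median(Z[m]))
W=np.array([onz(t,x,y,.115)[:2] for x,y in zip(u,v)]);a=W@ex;b=W@ey
print("a",np.percentile(a,[0,5,50,95,100]),"b",np.percentile(b,[0,5,50,95,100]))
# hinge side check: column line a
m2=np.zeros(Z.shape,bool);m2[195:222,150:195]=1;m2&=(Z>.03)&(Z<.06);C=P[m2][:,:2];k=np.polyfit(C@ey,C@ex,1);print("col a mean",(C@ex).mean(),"slope",k[0])
# side view head block
ms=(s["image"].max(-1)<45).astype(np.uint8);n,l,st,c=cv2.connectedComponentsWithStats(ms[250:300,175:215]);print(st[1:],c[1:]+[175,250])
for aa in(.532,.536):
  for bb in(.21,.22,.23):print(aa,bb,proj(s,[*(ex*aa+ey*bb),.097]),proj(t,[*(ex*aa+ey*bb),.115]))
E
```

```text
110 134 146 205 214 0.11234165918158812
a [0.52140928 0.52323089 0.53579514 0.54809272 0.55025565] b [0.20008337 0.20290203 0.22152807 0.23856181 0.24093857]
col a mean 0.5367013228807193 slope -0.004765448964707773
[[  8  10  15  18 193]
 [ 17  28  12  13  86]] [[190.43523316 268.02590674]
 [198.73255814 285.02325581]]
0.532 0.21 [194.91011212 264.79326929] [143.46318601 209.536581  ]
0.532 0.22 [192.74920344 267.44047397] [140.37202022 210.14377741]
0.532 0.23 [190.55723638 270.12572648] [137.27982673 210.75117568]
0.536 0.21 [193.4023587  264.35596063] [143.2428069  208.30714539]
0.536 0.22 [191.23327512 266.9969    ] [140.15222702 208.91401521]
0.536 0.23 [189.03305301 269.67575168] [137.06061984 209.52108676]
```

Request:
carry_out:
  deltas:
    - [3,0.9,0,0,0,0,0.6]
    - [3.8,0.9,0,0,0,0,0.6]
    - [3.8,0.9,0,0,0,0,0.6]
    - [3.8,0.9,0,0,0,0,0.6]
    - [3.8,0.9,0,0,0,0,0.6]
    - [3.8,0.9,0,0,0,0,0.6]
    - [3.8,0.9,0,0,0,0,0.6]
    - [3.8,0.9,0,0,0,0,0.6]

```text
time: 19.73
tool_pos: [0.4709, 0.2535, 0.2069]
tool_rot: [3.141, -0.0, 1.781]
contact_force: [1.1, 0.4, -0.2]
opening: 0.0547
grip_force: 0.0
```

Request:
carry_out:
  deltas:
    - [3.8,0.9,0,0,0,0,0.6]
    - [3,0.9,0,0,0,0,0.6]
    - [1.6,0.15,0,0,0,0,0.6]
    - [0,0,0,0,0,0,0.6]
    - [0,0,0,0,0,0,0.6]
    - [0,0,0,0,0,0,0.6]
    - [0,0,0,0,0,0,0.6]
    - [0,0,0,0,0,0,0.6]

```text
time: 20.4
tool_pos: [0.4731, 0.3364, 0.2069]
tool_rot: [3.141, 0.0, 1.779]
contact_force: [-0.2, -0.4, -0.5]
opening: 0.0548
grip_force: 0.0
```

```bash
python3 - <<'E'
from cell import robot,cams
from h import *
o=robot.observe();p=o["tool_pos"];yw=.2105;ex=np.array([np.cos(yw),np.sin(yw)]);ey=np.array([-ex[1],ex[0]]);print(p,o["tool_rot"],"da,db",.5355-p[:2]@ex,.2225-p[:2]@ey)
t=cams.read_camera("top");np.savez("top3.npz",**t)
cv2.imwrite("pics/r1.png",cv2.resize(t["image"][160:242,200:315],None,fx=6.9,fy=6.9,interpolation=cv2.INTER_CUBIC))
E
```

```text
[0.47314409 0.33643898 0.20691876] [3.14141397e+00 1.49955259e-04 1.77914550e+00] da,db 0.0025012788552892795 -0.00764968782598871
```

View pics/r1.png

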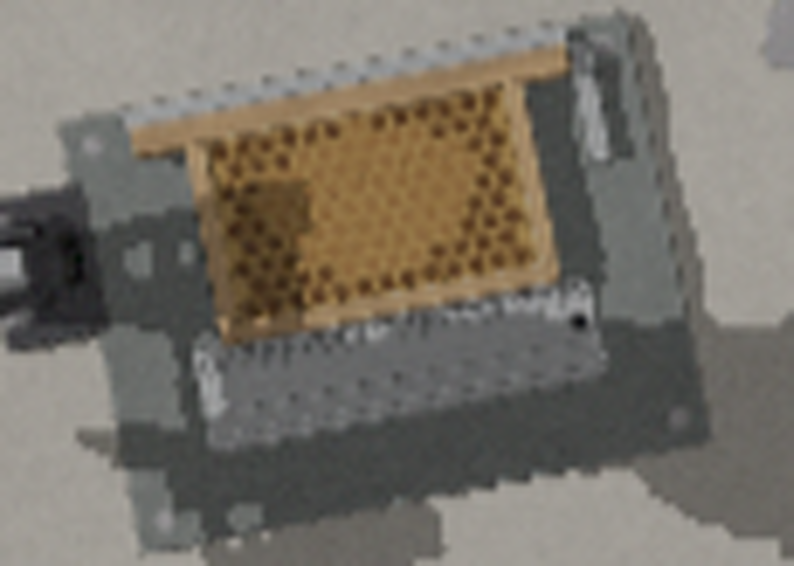

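The rule lies flush against the bar, with the dot at right (578,322), and overhangs both bar ends (225,340) and (556,278). Next is the camera head.

Request:
carry_out:
  deltas:
    - [-0.7,0.25,2,0,0,0,0.6]
    - [0,0,3,0,0,0,0.6]
    - [0,0,3,0,0,0,0.6]
    - [0,0,2,0,0,0,0.6]
    - [0,0,1,0,0,0,0.6]
    - [0,0,1,0,0,0,0.6]
    - [0,0,0,0,0,0,0.6]
    - [0,0,0,0,0,0,0.6]

```text
time: 21.12
tool_pos: [0.4772, 0.3313, 0.0873]
tool_rot: [3.141, -0.0, 1.781]
contact_force: [0.3, 0.1, 0.9]
opening: 0.0551
grip_force: 0.0
```

Request:
carry_out:
  deltas:
    - [0,0,0,0,0,0,0.2]
    - [0,0,0,0,0,0,0.2]
    - [0,0,0,0,0,0,0.2]
    - [0,0,0,0,0,0,0.2]
    - [0,0,0,0,0,0,0.2]
    - [0,0,0,0,0,0,0.2]
    - [0,0,0,0,0,0,0.2]
    - [0,0,0,0,0,0,0.2]
  force: 20

```text
time: 21.78
tool_pos: [0.477, 0.3315, 0.0872]
tool_rot: [3.141, -0.0, 1.781]
contact_force: [-0.9, 0.0, 4.2]
opening: 0.0279
grip_force: 20.0
```

Request:
carry_out:
  deltas:
    - [-0.73,0,-1.91,0,0,0,0.2]
    - [-0.91,0,-1.83,0,0,0,0.2]
    - [-1.09,0,-1.73,0,0,0,0.2]
    - [-1.26,0,-1.61,0,0,0,0.2]
    - [-1.41,0,-1.48,0,0,0,0.2]
    - [-1.56,0,-1.33,0,0,0,0.2]
    - [0,0,0,0,0,0,0.2]
    - [0,0,0,0,0,0,0.2]

```text
time: 22.45
tool_pos: [0.4917, 0.2626, 0.1858]
tool_rot: [3.141, 0.0, 1.779]
contact_force: [1.3, 0.3, -0.5]
opening: 0.0277
grip_force: 20.0
```

Request:
carry_out:
  deltas:
    - [-1.68,0,-1.17,0,0,0,0.2]
    - [-1.79,0,-1.0,0,0,0,0.2]
    - [-1.88,0,-0.81,0,0,0,0.2]
    - [-1.95,0,-0.62,0,0,0,0.2]
    - [-2.0,0,-0.42,0,0,0,0.2]
    - [-2.04,0,-0.22,0,0,0,0.2]
    - [0,0,0,0,0,0,0.2]
    - [0,0,0,0,0,0,0.2]

```text
time: 23.12
tool_pos: [0.5153, 0.1522, 0.2276]
tool_rot: [3.141, 0.0, 1.78]
contact_force: [3.3, 0.1, -0.7]
opening: 0.0282
grip_force: 20.0
```

Request:
carry_out:
  deltas:
    - [-2.05,0,-0.02,0,0,0,0.2]
    - [-2.04,0,0.19,0,0,0,0.2]
    - [-2.01,0,0.39,0,0,0,0.2]
    - [-1.96,0,0.59,0,0,0,0.2]
    - [0,0,0,0,0,0,0.2]
    - [0,0,0,0,0,0,0.2]
    - [0,0,0,0,0,0,0.2]
    - [0,0,0,0,0,0,0.2]

```text
time: 23.78
tool_pos: [0.5319, 0.0747, 0.2164]
tool_rot: [3.141, 0.0, 1.782]
contact_force: [5.8, 0.3, -2.6]
opening: 0.028
grip_force: 20.0
```

```bash
python3 - <<'E'
from cell import robot,cams
from h import *
s=cams.read_camera("side");cv2.imwrite("pics/s1.png",s["image"][100:330,130:400])
E
```

```text
(no output)
```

View pics/s1.png

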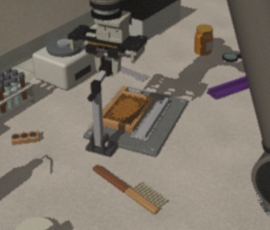

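The column stands past upright at about (98,110) in the crop, with the head held. I'll go a little further, then let go.

Request:
carry_out:
  deltas:
    - [-0.95,0,0.36,0,0,0,0.2]
    - [-0.94,0,0.4,0,0,0,0.2]
    - [-0.5,0,0.24,0,0,0,0.2]
    - [0,0,0,0,0,0,0.2]
    - [0,0,0,0,0,0,0.2]
    - [0,0,0,0,0,0,0.6]
    - [0,0,0,0,0,0,0.6]
    - [0,0,0,0,0,0,0.6]

```text
time: 24.5
tool_pos: [0.536, 0.0498, 0.2062]
tool_rot: [-3.14, -0.0, 1.781]
contact_force: [-0.1, -0.3, -0.0]
opening: 0.0433
grip_force: 0.0
```

Request:
carry_out:
  deltas:
    - [0,0,0,0,0,0,0.6]
    - [0,0,0,0,0,0,0.6]
    - [0,0,-1,0,0,0,0.6]
    - [0,0,-3,0,0,0,0.6]
    - [0,0,-4,0,0,0,0.6]
    - [0,0,-4,0,0,0,0.6]
    - [0,0,0,0,0,0,0.6]
    - [0,0,0,0,0,0,0.6]

```text
time: 25.17
tool_pos: [0.5375, 0.0501, 0.3298]
tool_rot: [3.135, 0.002, 1.781]
contact_force: [-0.1, 0.2, -1.0]
opening: 0.0555
grip_force: 0.0
```

Request:
carry_out:
  deltas:
    - [0,-3,0,0,0,0,0.6]
    - [0,-3,0,0,0,0,0.6]
    - [0,-3,0,0,0,0,0.6]
    - [0,-3,0,0,0,0,0.6]
    - [0,-3,0,0,0,0,0.6]
    - [0,0,0,0,0,0,0.6]
    - [0,0,0,0,0,0,0.6]
    - [0,0,0,0,0,0,0.6]

```text
time: 25.83
tool_pos: [0.3901, 0.0188, 0.3263]
tool_rot: [-3.142, -0.0, 1.781]
contact_force: [0.3, -0.2, 0.1]
opening: 0.055
grip_force: 0.0
```

```bash
python3 - <<'E'
from cell import robot,cams
from h import *
s=cams.read_camera("side");t=cams.read_camera("top");yw=.2105;ex=np.array([np.cos(yw),np.sin(yw)]);ey=np.array([-ex[1],ex[0]])
for th in(1.7,1.8):
    f=.3125+th;p=[*(ex*.5355+ey*(.0275+.2049*np.cos(f))),.034+.2049*np.sin(f)];print(th,proj(s,p)-[190,100])
a=cv2.resize(s["image"][100:270,190:330],(400,486),interpolation=cv2.INTER_CUBIC);b=cv2.resize(t["image"][150:252,200:284],(400,486),interpolation=cv2.INTER_CUBIC)
cv2.imwrite("pics/f1.png",np.hstack([a,b]));print(robot.observe()["contact_force"])
E
```

```text
1.7 [51.30064159 66.25576205]
1.8 [54.23867275 66.39743978]
[-0.04609843  0.22426815 -0.46352412]
```

View pics/f1.png

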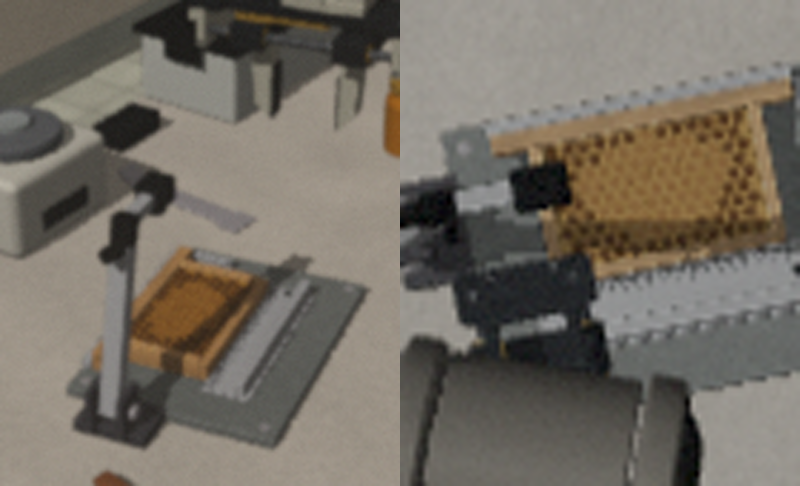

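In the side view the head is at crop px (155,188), i.e. (54,66) unscaled. That matches the 1.80 rad prediction of (54.2,66.4). The rule still lies along the bar and the gripper is clear, so I'm handing in.

```bash
python3 -c "
from cell import robot
print(robot.hand_in())"
```

```text
the job is handed in; nothing more can be done
None
```

I handed the job in at about 26 s. The last pictures showed the rule flat and flush along the bottom bar, past both its ends, and the camera arm open at its stop (about 1.80 rad). The frame had shifted by no more than about 2 mm. The hand-in returned no verdict.

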